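# Turn the washed stage plate over on the drying stand

## Task

The oblong white plastic microscope stage plate drains on the right-hand slope of the grey tent-shaped drying stand with its pocketed face against the board, where it stays wet. Slide it along its ledge until about a third of its length sticks out past the stand's front end (the end towards the robot) but it still rests steady, take it by that free part, turn it over like a page and lay it on the stand's left-hand slope, its pocketed face now outward and its lower edge on the ledge. Do not disturb the round steel disc on the table.

Things in the scene. Friction and masses are not known exactly. Their poses are not given: they have to be found in the camera images.
- stand: Grey plastic drying stand, fixed, tent-shaped, ridge along its own x; 150 mm long, x = -75 mm is the front end (nearest the robot), open: nothing is beyond it. Origin: centre of its underside on the table; z up, y left. Two smooth boards at 50 degrees to horizontal, 80 mm long up the slope, 6 mm thick, top edges at y = -4 and +4 mm, z = 111 mm; rounded ridge to 114 mm.
- right_foot (a point): Front lower corner of the right-hand board's outer face: x = -75, y = -55.5, z = 50 mm in the stand's frame. From here the face rises at 50 degrees towards the ridge. A plain 16 mm wide ledge stands out at right angles to the board along this foot, without a lip. The left-hand board is the mirror image.
- plate: White plastic plate 100 x 70 x 6 mm, 0.05 kg. Origin: its centre; x along its length, z out of the face with the 60 x 30 mm dark pocket and four dark dots; other face plain. Starts on the right-hand board at y = -35.5, z = 79 mm in the stand's frame, centre 10 to 25 mm in front of the middle, top edge 10 mm below the board's. Slides when its rear edge is pushed; centre past the front end: tips off.
- left_place (a point): Where the plate's centre comes to lie (with the stand's own axes) when it is properly laid on the left-hand board with its length centred: x = 0, y = +35.5, z = 79 mm in the stand's frame. The plate may lie further forward and go on sticking out at the front, as long as it rests steady.
- disc: Loose round flat steel stage disc, 95 mm across, 6 mm thick, lying on the table to the right of the stand; not to be disturbed. Origin: centre of its underside.

How it is judged:
By the outcome, as a careful person would: the job done as asked, in the order asked, and still so for the second after the job is handed in, with the robot touching nothing.
It also fails if it takes over 53 s, if anything falls off the work surface, if the arm or the gripper's body presses on something with over 40 N, if the wrist force passes 120 N, or if a joint passes its speed limit or range.

## Robot

A 6-joint arm with a two-finger parallel gripper is mounted at the origin on a cart in front of the work surface, level with it; the furniture and walls round the work are solid. World frame = base frame: x ahead of the robot, y to its left, z up, the work surface at z = 0. Lengths are in m, angles in rad, forces in N, time in s.
With the tool pointing down it reaches from about 0.275 to 0.725 m from the base axis. Payload 15.9 kg.
Tool frame: the origin (TCP) lies at the very end of the fingers, on their centre line; the grasp point (between the pads) lies 19 mm behind it; z points along the fingers, y is the direction in which the jaws open and shut (so a half turn about z gives the same grasp; the last joint's range is limited). The gripper opens to 85 mm and grips with 20 to 120 N. Pads are 22 mm wide; open, the fingers measure 114 mm over their backs; the gripper's body (76 mm by 85 mm) begins 54 mm behind the grasp point. The pads swing forward as they close: fully open they stand 13 mm farther back than shut.
Start: joints at [1.233, 0.213, -0.034, 1.323, 0, 1.571], TCP at [0.166, 0.472, 0.231] pointing down, gripper open.
Joint ranges: [-2.98, 2.98], [-0.74, 1.72], [-1.14, 1.35], [-2.1, 2.04], [-1.57, 1.44], [-3.14, 3.14]. Speed limits (rad/s): [1.89, 1.89, 2.39, 2.57, 3.14, 3.14].

## Interface

Orientations are given as a unit quaternion [x, y, z, w].
In Python, from rig import get_state, snapshot, get_calibration, hand_in gives the robot as it stands.
- The arm moves only by the shell command python3 -m inch 'ROWS'. ROWS is text: rows parted by semicolons, each of 7 numbers parted by spaces: the shift along the tool's x, y, z in m, then the turn, a rotation vector about the tool's x, y, z in degrees, then the gripper command: -1 is fully open, 1 is shut, values between are in proportion. In form: dx dy dz rx ry rz hand; .... A call has 1 to 20 rows; each row shifts and turns the pose as measured when the row begins, along the tool's axes as they then stand; what a row does not reach is not made up. A row lasts 1/12 s, in which the tool goes at most 41.7 mm and 7.16 degrees, less where a joint would pass 70% of its speed; a pose out of reach is approached as far as the arm can. A call is refused whole if a number of a shift passes 0.0417 or a number of a turn 7.16, either way. A call with a gripper value outside its range is refused whole. The fingers move at their own pace and stop on an object; the grip force is fixed at half the most. Time passes only in rows, so rows that do not move let the fingers close. It gives the time, the measured TCP pose, the force and the opening at its end, in the units of the state.
- get_state(): the state, without advancing time (a new reading comes with each control period).
- snapshot(name): name is "scene" or "top"; returns (picture, depth): 400x640x3 uint8, red, green, blue; 400x640 float32, m along the optical axis (not along the pixel's ray), 0 where there is no reading.
- get_calibration(name): a dict with "camera_matrix" (3x3 intrinsics, pixels), "k1" (the pictures are not rectified: a ray, as slopes to the right and down, at radius r is drawn at 1 + k1 r^2 times it, then the intrinsics apply), "R" (3x3) and "t" (3): a world point X has camera coordinates R X + t. Camera axes: x right, y down, z forward; pixel columns grow to the right and rows downward; lengths in m; the calibration is good to about 2 mm. A picture is of the moment at which its call begins. get_calibration takes no time and is no camera call.
- hand_in(): hands the job in, once; it reports no verdict.
The state is a dict: "clock": time; "joint_pos": joint angles; "joint_vel": joint speeds; "effort": joint torques, N m; "ee_pos": TCP position; "eef_rot": TCP orientation; "wrist_force": force on the tool from outside, world axes, zero at the start; "moment": the same for the moment, N m; "finger_gap": finger opening in m.
Only numpy, scipy, OpenCV 4.12 (cv2) and the standard library are available. Lean on these libraries where they do the work, as an engineer would, in place of code of your own. Each camera call takes 0.05 s, during which the arm holds its last target.

## Working session

There is one attempt and no reset: what is moved stays moved. The work goes in short steps, Python scripts to look and compute and a shell command to move; the robot and the scene stay as the last step left them, time stands still between calls to the robot, and variables do not carry over. Pictures are saved under pics/ and viewed, and the job is handed in when it is done.

```bash
ls; mkdir -p pics
python3 - <<'E'
from rig import *
import cv2,numpy as np
print(get_state())
for n in("scene","top"):
    p,d=snapshot(n); cv2.imwrite(f"pics/{n}0.png",p[:,:,::-1]); np.savez(f"pics/{n}0.npz",p=p,d=d); print(n,get_calibration(n))
E
```

```text
pics
{'clock': 0.0, 'joint_pos': array([ 1.23299863e+00,  2.13375645e-01, -3.50372045e-02,  1.32348366e+00,
       -1.06032797e-05,  1.57081335e+00]), 'joint_vel': array([-0.00092863,  0.00047645,  0.00186087,  0.000199  ,  0.00070591,
       -0.00084431]), 'effort': array([-1.33709091e-03, -6.86169648e+01,  4.87116015e+01,  1.78501848e-02,
       -2.67628166e-04, -8.84991749e-06]), 'ee_pos': array([0.16560092, 0.47143693, 0.2308151 ]), 'eef_rot': array([ 1.68105329e-01,  9.85768886e-01, -5.43156481e-04, -8.72379918e-05]), 'wrist_force': array([-0.06839192, -0.6713429 ,  0.51942751]), 'moment': array([ 0.06381819, -0.0028909 , -0.02180044]), 'finger_gap': 0.08557635495327187}
scene {'camera_matrix': array([[387.21723785,   0.        , 318.85067955],
       [  0.        , 387.21723785, 202.7706244 ],
       [  0.        ,   0.        ,   1.        ]]), 'k1': 0.004364144678561078, 'R': array([[ 0.71268014, -0.70114227, -0.02205757],
       [-0.30358169, -0.27992541, -0.91075788],
       [ 0.63239638,  0.65577533, -0.41235124]]), 't': array([-0.38337673,  0.21228056,  0.6282543 ])}
top {'camera_matrix': array([[394.17386584,   0.        , 315.31310312],
       [  0.        , 394.17386584, 198.98525758],
       [  0.        ,   0.        ,   1.        ]]), 'k1': 0.027346246387573055, 'R': array([[-0.01097189, -0.99973058, -0.02045442],
       [-0.98509821,  0.01431805, -0.17139579],
       [ 0.17164248,  0.01826908, -0.9849899 ]]), 't': array([-0.02992422,  0.48766694,  0.84890748])}
```

View pics/scene0.png

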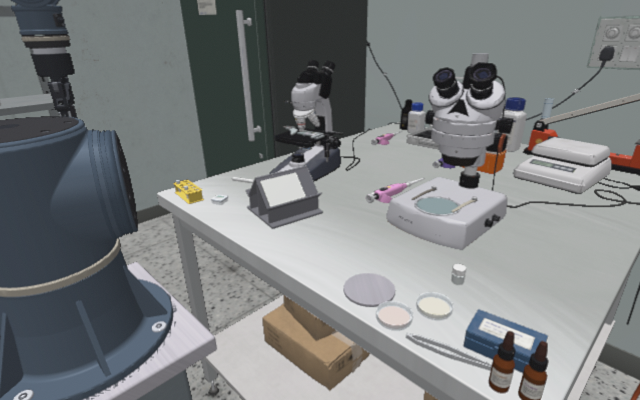

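View pics/top0.png

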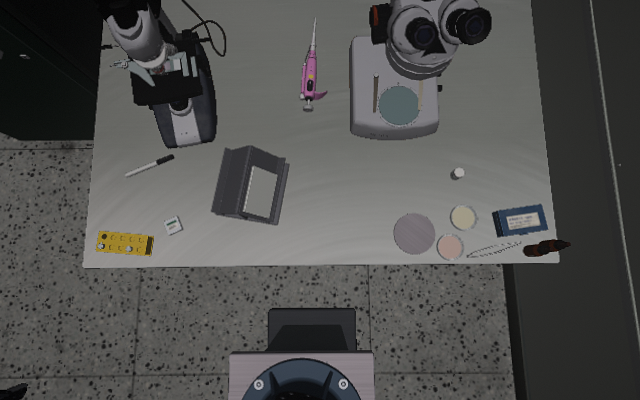

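```bash
cat > h.py <<'E'
import numpy as np,cv2
from rig import *
def und(n,uv):
    c=get_calibration(n);K=c["camera_matrix"];uv=np.atleast_2d(np.array(uv,float))
    d=(uv-K[:2,2])/[K[0,0],K[1,1]];s=d.copy()
    for _ in range(20): s=d/(1+c["k1"]*(s**2).sum(1,keepdims=True))
    return s
def ray(n,uv):
    c=get_calibration(n);s=und(n,uv);d=np.c_[s,np.ones(len(s))]@c["R"]
    return -c["R"].T@c["t"],d
def onz(n,uv,z):
    o,d=ray(n,uv); return o+d*((z-o[2])/d[:,2])[:,None]
def cloud(n,d):
    h,w=d.shape;u,v=np.meshgrid(np.arange(w),np.arange(h))
    o,r=ray(n,np.c_[u.ravel(),v.ravel()]); return (o+r*d.reshape(-1,1)).reshape(h,w,3)
def proj(n,X):
    c=get_calibration(n);p=np.atleast_2d(X)@c["R"].T+c["t"];s=p[:,:2]/p[:,2:];s=s*(1+c["k1"]*(s**2).sum(1,keepdims=True))
    return s*[c["camera_matrix"][0,0],c["camera_matrix"][1,1]]+c["camera_matrix"][:2,2]
E
python3 - <<'E'
import cv2
a=cv2.imread("pics/top0.png")[135:235,195:305];cv2.imwrite("pics/topz.png",cv2.resize(a,None,fx=6,fy=6,interpolation=cv2.INTER_CUBIC)[:600])
a=cv2.imread("pics/scene0.png")[155:235,230:340];cv2.imwrite("pics/scz.png",cv2.resize(a,None,fx=7,fy=7,interpolation=cv2.INTER_CUBIC))
E
```

```text
(no output)
```

View pics/topz.png

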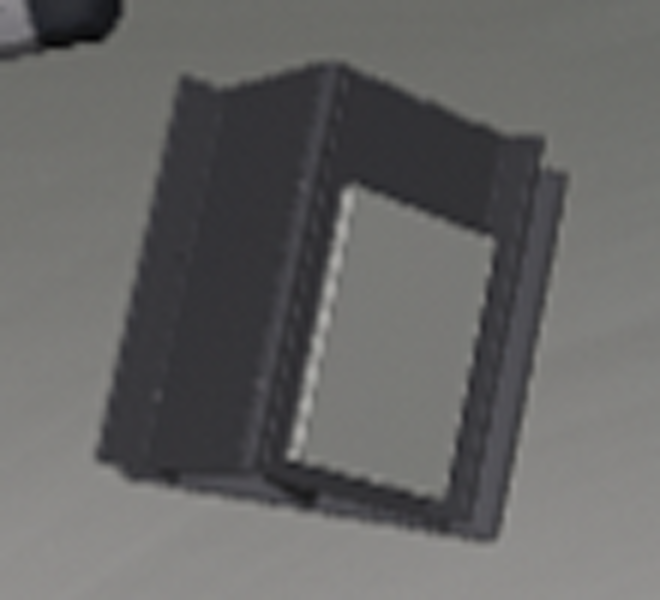

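View pics/scz.png

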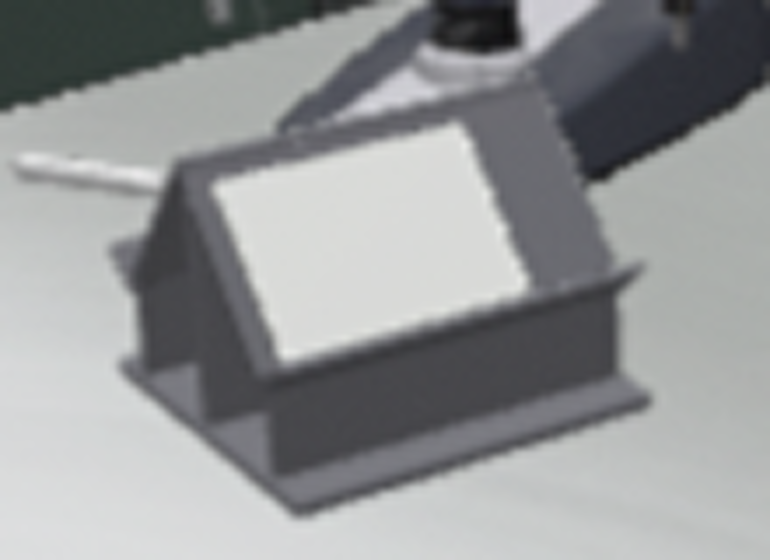

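```bash
cat > fit.py <<'E'
from h import *
from scipy.optimize import least_squares
T=lambda x,y:(195+(x-2.5)/6,135+(y-2.5)/6); S=lambda x,y:(230+(x-3)/7,155+(y-3)/7)
obs=[("top",T(335,63),(75,0,114)),("top",T(255,467),(-75,0,114)),("top",T(183,75),(75,67.8,60.3)),("top",T(97,460),(-75,67.8,60.3)),
("top",T(543,138),(75,-67.8,60.3)),("scene",S(183,160),(-75,0,113)),("scene",S(527,76),(75,0,113)),("scene",S(644,266),(75,-67.8,60.3)),("scene",S(262,378),(-75,-67.8,60.3))]
def w(p,X):
    c,s=np.cos(p[2]),np.sin(p[2]);X=np.array(X)/1000;return np.array([p[0]+c*X[0]-s*X[1],p[1]+s*X[0]+c*X[1],X[2]])
f=lambda p:np.concatenate([proj(n,w(p,X))[0]-uv for n,uv,X in obs])
r=least_squares(f,[.5,.15,0.1]);print(r.x,np.degrees(r.x[2]));print(f(r.x).reshape(-1,2).round(1))
# plate x from corners, on the plane of outer face
p=r.x
n0=w([0,0,p[2]],(0,-np.sin(np.radians(50))*1000,np.cos(np.radians(50))*1000));q=w(p,(0,-37.8,80.9))
for n,uv in [("top",T(357,188)),("top",T(495,238)),("top",T(447,503)),("top",T(300,464)),("scene",S(212,185)),("scene",S(460,122)),("scene",S(530,287)),("scene",S(282,362))]:
    o,d=ray(n,[uv]);d=d[0];X=o+d*((q-o)@n0)/(d@n0)
    c,s=np.cos(p[2]),np.sin(p[2]);e=X-[p[0],p[1],0];print(n,(1000*np.array([c*e[0]+s*e[1],-s*e[0]+c*e[1],e[2]])).round(1))
P=cloud("scene",np.load("pics/scene0.npz")["d"]); I=np.load("pics/scene0.npz")["p"]
print(P[180:215:8,290].round(3))
m=onz("top",[(414,233)],.006);print("disc",m)
E
python3 fit.py
```

```text
[ 0.51952906  0.1129822  -0.19206437] -11.004477739226203
[[ 0.4 -0. ]
 [-1.3  1.4]
 [ 0.8  0.2]
 [ 0.4  0.5]
 [-0.6 -0.2]
 [-1.2  0.1]
 [ 1.7  0.1]
 [-0.3 -0.6]
 [ 1.7 -2. ]]
top [ 32.9 -15.  108.1]
top [ 34.7 -58.4  56.3]
top [-66.3 -60.3  54.1]
top [-67.2 -15.7 107.3]
scene [-68.6 -15.6 107.4]
scene [ 31.6 -14.7 108.5]
scene [ 33.  -57.6  57.3]
scene [-67.9 -59.   55.7]
[[0.523 0.086 0.095]
 [0.514 0.077 0.079]
 [0.501 0.063 0.065]
 [0.5   0.063 0.044]
 [0.498 0.062 0.023]]
disc [[ 0.41074522 -0.26170041  0.006     ]]
```

```bash
cat >> h.py <<'E'
from scipy.spatial.transform import Rotation as Ro
SP=np.array([0.5195,0.1130,-0.192])
def w(X):
    c,s=np.cos(SP[2]),np.sin(SP[2]);X=np.array(X)/1000;return np.array([SP[0]+c*X[0]-s*X[1],SP[1]+s*X[0]+c*X[1],X[2]])
def tos(P):
    c,s=np.cos(SP[2]),np.sin(SP[2]);e=np.array(P)-[SP[0],SP[1],0];return 1000*np.array([c*e[0]+s*e[1],-s*e[0]+c*e[1],e[2]])
RS=Ro.from_euler('z',SP[2])
def orient(a):  # tool z at angle a (deg) in the stand's yz plane; tool x=-stand x; a=-90 is down
    a=np.radians(a);z=[0,np.cos(a),np.sin(a)];b=a+np.pi/2;y=[0,np.cos(b),np.sin(b)]
    return RS*Ro.from_matrix(np.array([np.cross(y,z),y,z]).T)
def go(X,a):
    s=get_state();R=Ro.from_quat(s["eef_rot"]);T=orient(a)
    rv=np.degrees((R.inv()*T).as_rotvec());d=w(X)-s["ee_pos"]
    print("t",round(s["clock"],2),"stand TCP",tos(s["ee_pos"]).round(1),"gap",round(s["finger_gap"],4),"F",s["wrist_force"].round(1),"j",s["joint_pos"].round(2))
    print("turn(now)",rv.round(1),"shift now mm",(1000*R.inv().apply(d)).round(1),"shift after turn",(1000*T.inv().apply(d)).round(1))
E
python3 - <<'E'
from h import *
print("micro base",onz("top",[(395,138),(355,138),(350,45)],.03), onz("top",[(180,140),(212,140)],.03))
go((49,-62,130),-90)
E
```

```text
micro base [[ 0.63137791 -0.22392079  0.03      ]
 [ 0.63317047 -0.13063145  0.03      ]
 [ 0.86956323 -0.1247804   0.03      ]] [[0.63519236 0.28181936 0.03      ]
 [0.63404141 0.2062225  0.03      ]]
t 0.1 stand TCP [-415.8  284.3  230.9] gap 0.0851 F [ 0.2  0.6 -0.6] j [ 1.23  0.21 -0.03  1.32 -0.    1.57]
turn(now) [-0.1 -0.  -8.4] shift now mm [-510.2 -275.1  101.2] shift after turn [-464.8 -346.3  100.9]
```

```bash
python3 -m inch '0 0 0 0 0 -4.2 1; 0 0 0 0 0 -4.2 1; -.033 -.0245 0 0 0 0 1; -.033 -.0245 0 0 0 0 1; -.033 -.0245 0 0 0 0 1; -.033 -.0245 0 0 0 0 1; -.033 -.0245 0 0 0 0 1; -.033 -.0245 0 0 0 0 1; -.033 -.0245 0 0 0 0 1; -.033 -.0245 0 0 0 0 1; -.033 -.0245 0 0 0 0 1; -.033 -.0245 0 0 0 0 1'
python3 - <<'E'
from h import *
go((49,-62,130),-90)
E
```

```text
clock: 1.1
ee_pos: [0.4454, 0.1667, 0.2278]
eef_rot: [0.085, 0.996, -0.002, -0.002]
wrist_force: [0.2, 1.6, 0.3]
finger_gap: -0.0002
t 1.1 stand TCP [-83.   38.6 227.8] gap -0.0002 F [0.2 1.6 0.3] j [ 0.36  0.17 -0.1   1.31 -0.    0.53]
turn(now) [-0.3 -0.2  1.2] shift now mm [-130.1 -103.    97.8] shift after turn [-132.  -100.6   97.8]
```

```bash
python3 -m inch '-.026 -.030 0 0 0 0 1;-.026 -.030 0 0 0 0 1;-.026 -.030 0 0 0 0 1;-.026 -.030 0 0 0 0 1;-.026 -.030 0 0 0 0 1; 0 0 0 -7.1 0 0 1;0 0 0 -7.1 0 0 1;0 0 0 -7.1 0 0 1;0 0 0 -7.1 0 0 1;0 0 0 -7.1 0 0 1;0 0 0 -7.1 0 0 1;0 0 0 -7.1 0 0 1'
python3 - <<'E'
from h import *
go((52,-116.7,132.7),-40)
p,d=snapshot("scene");cv2.imwrite("pics/s1.png",p[:,:,::-1])
E
```

```text
clock: 2.1
ee_pos: [0.5585, -0.0199, 0.2301]
eef_rot: [0.079, 0.904, 0.419, 0.043]
wrist_force: [-0.9, 0.2, -0.1]
finger_gap: 0.0001
t 2.1 stand TCP [  63.6 -123.   230.1] gap 0.0001 F [-0.9  0.2 -0.1] j [-0.46  0.5   0.07  1.45  0.83 -0.43]
turn(now) [-0.2 -0.2  1. ] shift now mm [ 12.6 -70.2  67.7] shift after turn [ 11.6 -70.6  67.5]
```

View pics/s1.png

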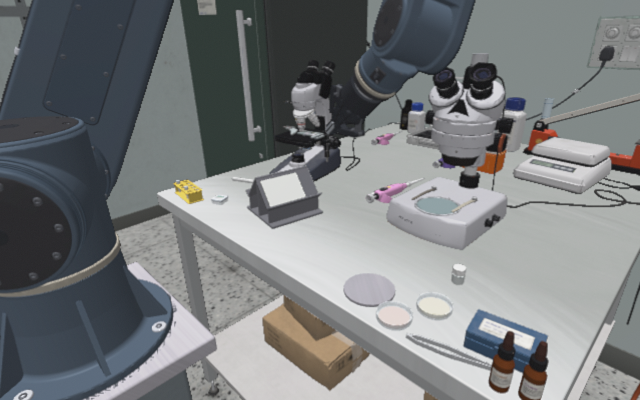

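```bash
python3 -m inch '.004 -.024 .02 0 0 1 1;.004 -.024 .02 0 0 0 1;.004 -.023 .02 0 0 0 1; 0 0 .03 0 0 0 1;0 0 .03 0 0 0 1; 0 0 .015 0 0 0 1; 0 0 0 0 0 0 1'
python3 - <<'E'
from h import *
go((52,-55.5+15.4-23,50+18.4+19.3),-40)
p,d=snapshot("scene");cv2.imwrite("pics/s2.png",cv2.resize(p[100:260,200:440,::-1],None,fx=3.3,fy=3.3,interpolation=cv2.INTER_CUBIC))
p,d=snapshot("top");cv2.imwrite("pics/t2.png",cv2.resize(p[110:270,180:420,::-1],None,fx=3.3,fy=3.3,interpolation=cv2.INTER_CUBIC))
E
```

```text
clock: 2.73
ee_pos: [0.5536, 0.0381, 0.0744]
eef_rot: [0.095, 0.901, 0.421, 0.033]
wrist_force: [-0.4, 0.7, -0.2]
finger_gap: 0.0002
t 2.73 stand TCP [ 47.7 -67.   74.4] gap 0.0002 F [-0.4  0.7 -0.2] j [-0.37  0.56 -0.25  0.98  0.85 -0.26]
turn(now) [-0.  -0.4 -1.2] shift now mm [-4.  12.8 -5.6] shift after turn [-4.3 12.7 -5.6]
```

View pics/s2.png

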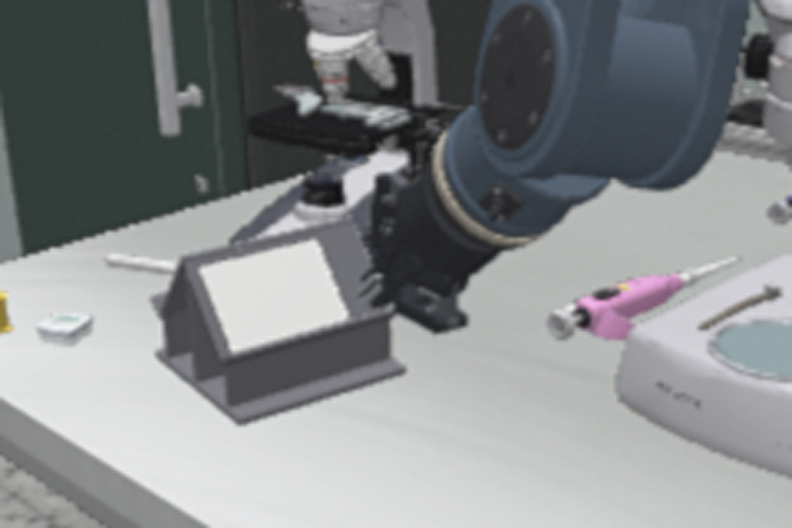

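View pics/t2.png

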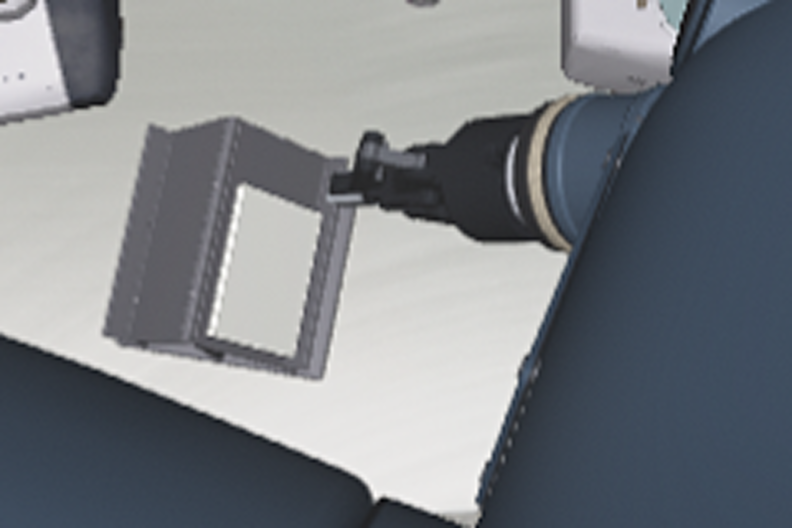

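```bash
python3 -m inch '-.004 .013 -.002 0 0 -1 1; 0 0 0 0 0 0 1; 0 0 .010 0 0 0 1;0 0 .006 0 0 0 1; 0 0 0 0 0 0 1'
python3 - <<'E'
from h import *
go((52,-55.5+15.4-1.5,50+18.4+1.3),-40)
E
```

```text
clock: 3.25
ee_pos: [0.5661, 0.0518, 0.0825]
eef_rot: [0.085, 0.903, 0.419, 0.042]
wrist_force: [-0.6, -0.1, 0.5]
finger_gap: 0.0
t 3.25 stand TCP [ 57.4 -51.2  82.5] gap 0.0 F [-0.6 -0.1  0.5] j [-0.34  0.55 -0.25  0.95  0.86 -0.23]
turn(now) [-0.2  0.1  0.3] shift now mm [ 5.5 -3.6 15.6] shift after turn [ 5.4 -3.7 15.6]
```

```bash
python3 -m inch '.002 -.003 .006 0 0 0 1; 0 0 .005 0 0 0 1;0 0 .002 0 0 0 1; 0 0 0 0 0 0 1'
python3 - <<'E'
from h import *
go((52,-55.5+15.4-1.5,50+18.4+1.3),-40)
p,d=snapshot("scene");cv2.imwrite("pics/s3.png",cv2.resize(p[150:240,240:360,::-1],None,fx=6.6,fy=6.6,interpolation=cv2.INTER_CUBIC))
p,d=snapshot("top");cv2.imwrite("pics/t3.png",cv2.resize(p[135:235,200:340,::-1],None,fx=5.6,fy=5.6,interpolation=cv2.INTER_CUBIC))
E
```

```text
clock: 3.58
ee_pos: [0.5662, 0.0596, 0.0718]
eef_rot: [0.085, 0.903, 0.419, 0.043]
wrist_force: [-0.9, -0.1, -0.0]
finger_gap: 0.0003
t 3.58 stand TCP [ 56.  -43.5  71.8] gap 0.0003 F [-0.9 -0.1 -0. ] j [-0.33  0.55 -0.27  0.9   0.86 -0.21]
turn(now) [-0.2  0.2  0.3] shift now mm [ 4.  -0.3  2.8] shift after turn [ 4.  -0.4  2.8]
```

View pics/s3.png

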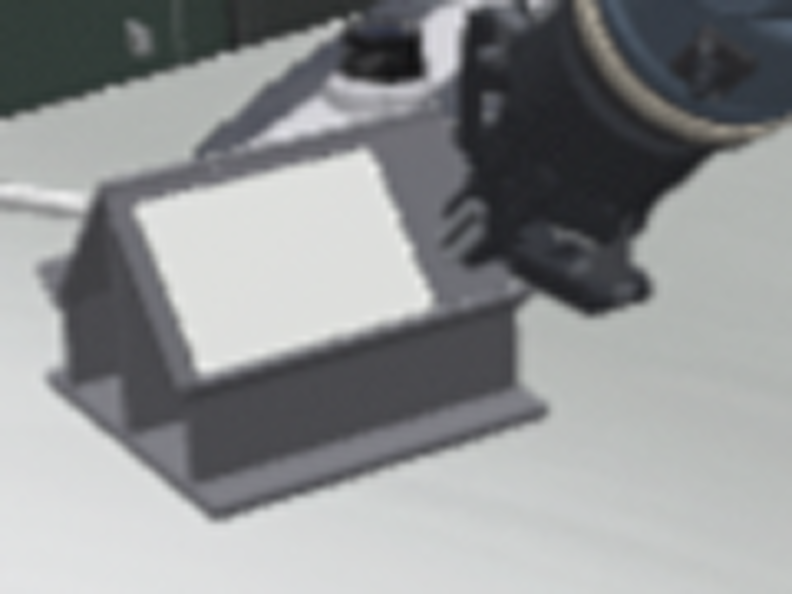

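View pics/t3.png

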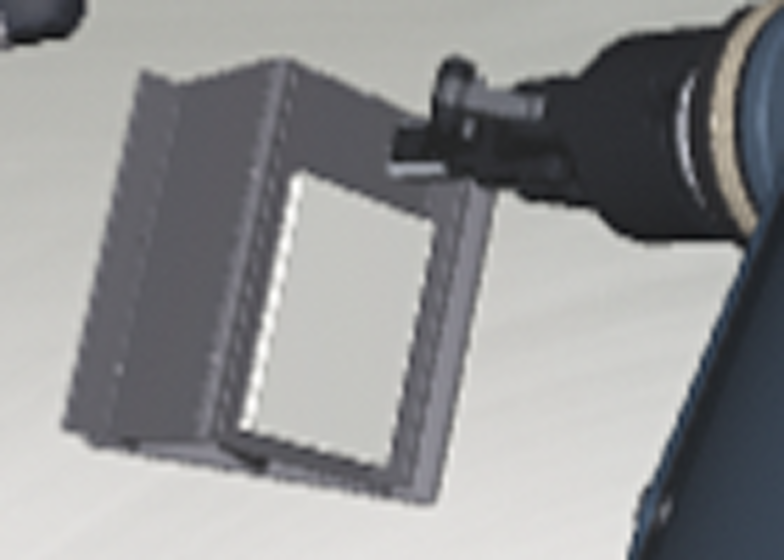

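```bash
python3 -m inch '0 0 .0025 0 0 0 1; 0 0 0 0 0 0 1; .004 0 0 0 0 0 1;.004 0 0 0 0 0 1;.004 0 0 0 0 0 1;.004 0 0 0 0 0 1;.004 0 0 0 0 0 1;.004 0 0 0 0 0 1;0 0 0 0 0 0 1'
python3 - <<'E'
from h import *
go((3,-55.5+15.4-1.5,50+18.4+1.3),-40)
E
```

```text
clock: 4.43
ee_pos: [0.5405, 0.066, 0.0704]
eef_rot: [0.085, 0.903, 0.419, 0.043]
wrist_force: [0.2, 1.2, 0.0]
finger_gap: 0.0001
t 4.43 stand TCP [ 29.6 -42.1  70.4] gap 0.0001 F [0.2 1.2 0. ] j [-0.33  0.51 -0.35  0.87  0.86 -0.22]
turn(now) [-0.2  0.2  0.3] shift now mm [26.6 -0.1  0.8] shift after turn [26.6 -0.2  0.9]
```

```bash
python3 -m inch '.004 0 0 0 0 0 1;.004 0 0 0 0 0 1;.004 0 0 0 0 0 1;.004 0 0 0 0 0 1;0 0 0 0 0 0 1'
python3 - <<'E'
from h import *
go((3,-55.5+15.4-1.5,50+18.4+1.3),-40)
p,d=snapshot("scene");cv2.imwrite("pics/s4.png",cv2.resize(p[150:240,240:360,::-1],None,fx=6.6,fy=6.6,interpolation=cv2.INTER_CUBIC))
p,d=snapshot("top");cv2.imwrite("pics/t4.png",cv2.resize(p[135:235,200:340,::-1],None,fx=5.6,fy=5.6,interpolation=cv2.INTER_CUBIC))
E
```

```text
clock: 4.85
ee_pos: [0.5232, 0.0693, 0.0705]
eef_rot: [0.085, 0.903, 0.419, 0.043]
wrist_force: [-0.3, -0.1, 0.3]
finger_gap: -0.0003
t 4.85 stand TCP [ 11.9 -42.2  70.5] gap -0.0003 F [-0.3 -0.1  0.3] j [-0.34  0.48 -0.4   0.85  0.86 -0.22]
turn(now) [-0.2  0.2  0.3] shift now mm [ 8.9 -0.2  0.9] shift after turn [ 8.9 -0.2  1. ]
```

View pics/s4.png

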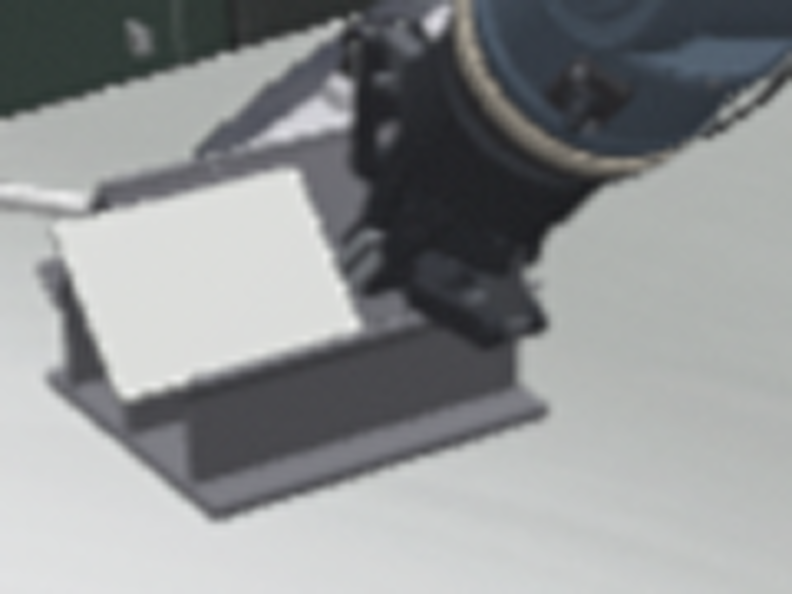

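View pics/t4.png

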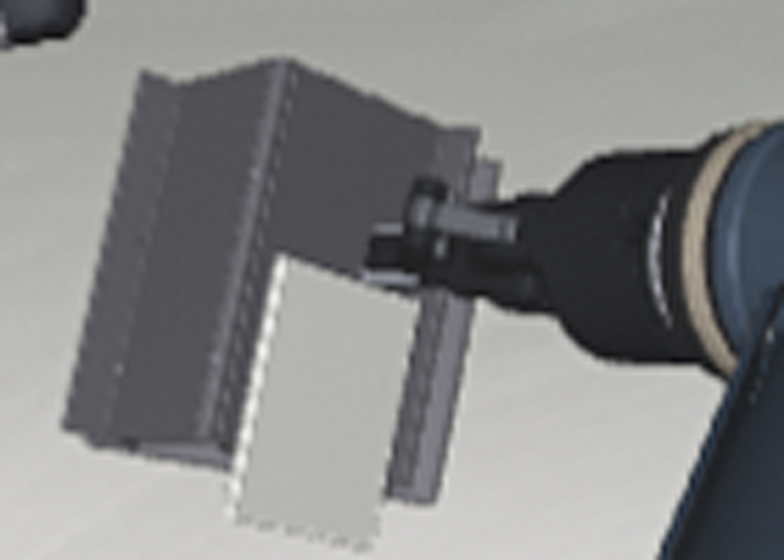

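```bash
cat >> h.py <<'E'
def onplate(n,uv,side=-1):
    a=np.radians(50);n0=RS.apply([0,side*np.sin(a),np.cos(a)]);q=w((0,side*37.8,80.9));o,d=ray(n,uv)
    return np.array([tos(o+v*((q-o)@n0)/(v@n0)) for v in d]).round(1)
E
python3 - <<'E'
from h import *
T=lambda x,y:(200+(x-2.3)/5.6,135+(y-2.3)/5.6);S=lambda x,y:(240+(x-2.8)/6.6,150+(y-2.8)/6.6)
print(onplate("top",[T(288,258),T(415,298),T(372,552),T(238,520)]))
print(onplate("scene",[S(52,227),S(297,168),S(362,328),S(122,402)]))
E
```

```text
[[  0.4 -15.2 107.9]
 [  2.7 -57.3  57.7]
 [-99.5 -60.2  54.2]
 [-99.7 -17.  105.6]]
[[-1.012e+02 -1.560e+01  1.073e+02]
 [-1.000e-01 -1.550e+01  1.075e+02]
 [ 5.000e-01 -5.870e+01  5.600e+01]
 [-9.970e+01 -6.030e+01  5.400e+01]]
```

```bash
python3 -m inch '.003 0 0 0 0 0 1;.003 0 0 0 0 0 1;.002 0 0 0 0 0 1;0 0 0 0 0 0 1'
python3 - <<'E'
from h import *
go((3,-55.5+15.4-1.5,50+18.4+1.3),-40)
E
```

```text
clock: 5.28
ee_pos: [0.5157, 0.0707, 0.0706]
eef_rot: [0.085, 0.903, 0.418, 0.044]
wrist_force: [-0.9, -0.6, -0.1]
finger_gap: -0.0002
t 5.28 stand TCP [  4.4 -42.2  70.6] gap -0.0002 F [-0.9 -0.6 -0.1] j [-0.34  0.47 -0.42  0.84  0.86 -0.23]
turn(now) [-0.2  0.3  0.4] shift now mm [ 1.4 -0.2  1. ] shift after turn [ 1.4 -0.2  1. ]
```

```bash
python3 -m inch '-.004 0 0 0 0 0 1;-.004 0 0 0 0 0 1;0 0 -.02 0 0 0 1;0 0 -.03 0 0 0 1;0 0 -.03 0 0 0 1;0 0 -.03 0 0 0 1;0 0 -.01 7.1 0 0 1;0 0 -.01 7.1 0 0 1;0 0 -.01 7.1 0 0 1;0 0 -.01 7.1 0 0 1;0 0 -.01 7.1 0 0 1;0 0 -.01 7.1 0 0 1;0 0 -.01 7.1 0 0 1;0 0 -.03 0 0 0 1; 0 0 -.03 0 0 0 1'
python3 - <<'E'
from h import *
go((-94,50,280),-90)
p,d=snapshot("scene");cv2.imwrite("pics/s5.png",cv2.resize(p[150:240,240:360,::-1],None,fx=6.6,fy=6.6,interpolation=cv2.INTER_CUBIC))
E
```

```text
clock: 6.53
ee_pos: [0.5026, -0.0527, 0.267]
eef_rot: [0.099, 0.995, -0.007, 0.003]
wrist_force: [0.9, -0.3, 0.3]
finger_gap: -0.0001
t 6.53 stand TCP [  15.  -165.8  267. ] gap -0.0001 F [ 0.9 -0.3  0.3] j [-0.1   0.22  0.06  1.41 -0.01  0.1 ]
turn(now) [-0.8  0.4 -0.3] shift now mm [110.2 215.  -16.8] shift after turn [109.  215.8 -13. ]
```

View pics/s5.png

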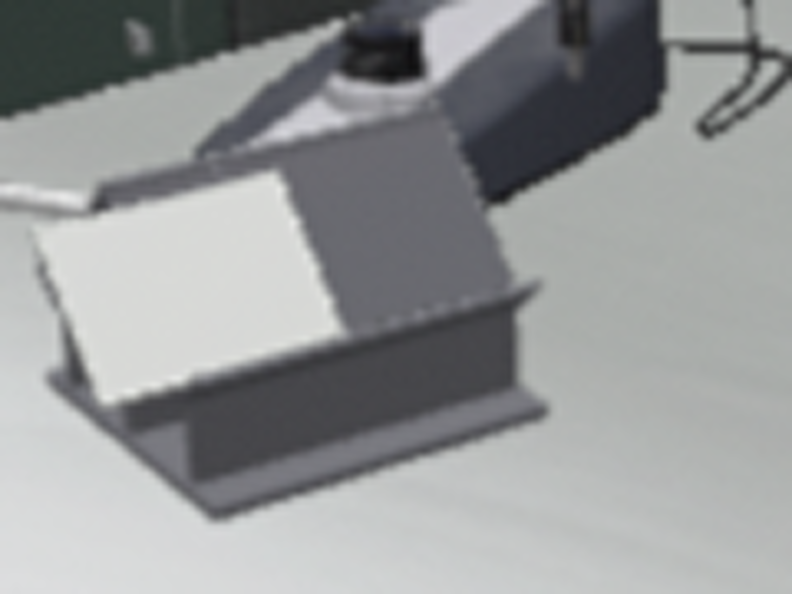

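```bash
python3 -m inch '.016 .032 -.002 0 0 0 0;.016 .032 -.002 0 0 0 0;.016 .032 -.002 0 0 0 0;.016 .032 -.002 0 0 0 0;.016 .032 -.002 0 0 0 0;.016 .032 -.002 0 0 0 0;.012 .025 0 0 0 0 0;0 0 0 6.8 0 0 0;0 0 0 6.8 0 0 0;0 0 0 6.8 0 0 0;0 0 0 6.8 0 0 0;0 0 0 6.8 0 0 0;0 0 0 6.8 0 0 0; 0 0 0 0 0 0 0'
python3 - <<'E'
from h import *
S=lambda x,y:(240+(x-2.8)/6.6,150+(y-2.8)/6.6)
print(onplate("scene",[S(33,233),S(278,172),S(348,335),S(103,407)]))
go((-95,23.2,148.4),-130)
E
```

```text
clock: 7.75
ee_pos: [0.4472, 0.1978, 0.2798]
eef_rot: [0.099, 0.927, -0.36, -0.015]
wrist_force: [-0.6, -0.7, -2.0]
finger_gap: 0.0428
[[-108.8  -16.   106.9]
 [  -8.2  -15.3  107.7]
 [  -6.   -59.4   55.1]
 [-107.1  -60.3   54.1]]
t 7.75 stand TCP [-87.2  69.4 279.8] gap 0.0428 F [-0.6 -0.7 -2. ] j [ 0.71  0.69  0.55  2.03 -0.46  1.06]
turn(now) [-2.2  1.7 -1.8] shift now mm [ 13.3  53.8 128.1] shift after turn [  7.8  49.1 130.4]
```

```bash
python3 -m inch '.001 .009 .026 0 0 0 0;.001 .009 .026 0 0 0 0;.001 .010 .026 -.7 .6 -.6 0;.001 .010 .026 -.7 .6 -.6 0;.001 .010 .026 -.7 .5 -.6 0;0 0 0 0 0 0 0'
python3 - <<'E'
from h import *
go((-95,23.2,148.4),-130)
E
```

```text
clock: 8.25
ee_pos: [0.437, 0.1499, 0.1417]
eef_rot: [0.087, 0.935, -0.341, -0.034]
wrist_force: [-1.1, -1.2, 0.4]
finger_gap: 0.0424
t 8.25 stand TCP [-88.   20.4 141.7] gap 0.0424 F [-1.1 -1.2  0.4] j [ 0.63  0.63  0.13  1.62 -0.45  0.95]
turn(now) [-0.1 -0.   0.4] shift now mm [ 7.  -2.2 -6.9] shift after turn [ 7.  -2.2 -6.9]
```

```bash
python3 -m inch '.007 -.002 0 0 0 0 0;0 0 .012 0 0 0 0;0 0 .012 0 0 0 0;0 0 0 0 0 0 0'
python3 - <<'E'
from h import *
go((-95,-34.7,79.5),-130)
p,d=snapshot("scene");cv2.imwrite("pics/s6.png",cv2.resize(p[130:240,220:360,::-1],None,fx=5.4,fy=5.4,interpolation=cv2.INTER_CUBIC))
p,d=snapshot("top");cv2.imwrite("pics/t6.png",cv2.resize(p[135:235,180:320,::-1],None,fx=5.6,fy=5.6,interpolation=cv2.INTER_CUBIC))
E
```

```text
clock: 8.58
ee_pos: [0.4273, 0.1349, 0.1283]
eef_rot: [0.088, 0.936, -0.34, -0.034]
wrist_force: [-0.7, -0.0, 0.2]
finger_gap: 0.0424
t 8.58 stand TCP [-94.7   3.9 128.3] gap 0.0424 F [-0.7 -0.   0.2] j [ 0.62  0.61  0.05  1.56 -0.46  0.94]
turn(now) [ 0.  -0.   0.2] shift now mm [ 0.3  1.8 62.2] shift after turn [ 0.3  1.8 62.2]
```

View pics/s6.png

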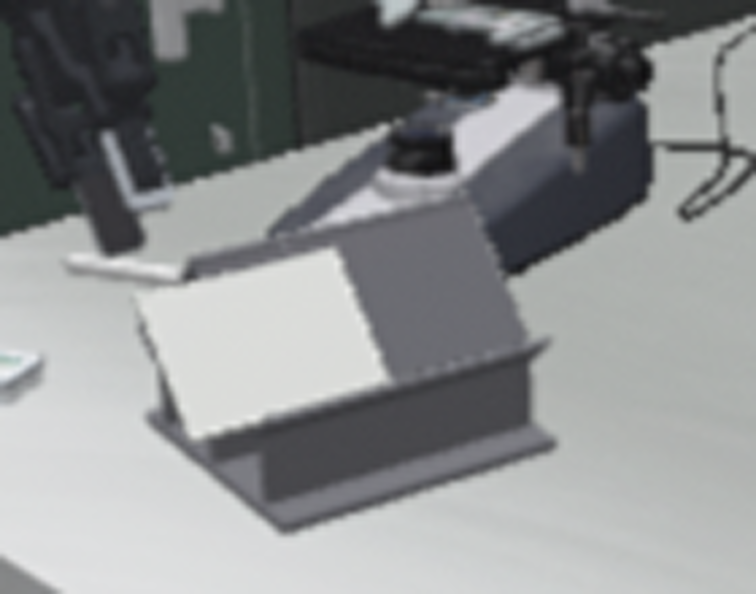

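View pics/t6.png

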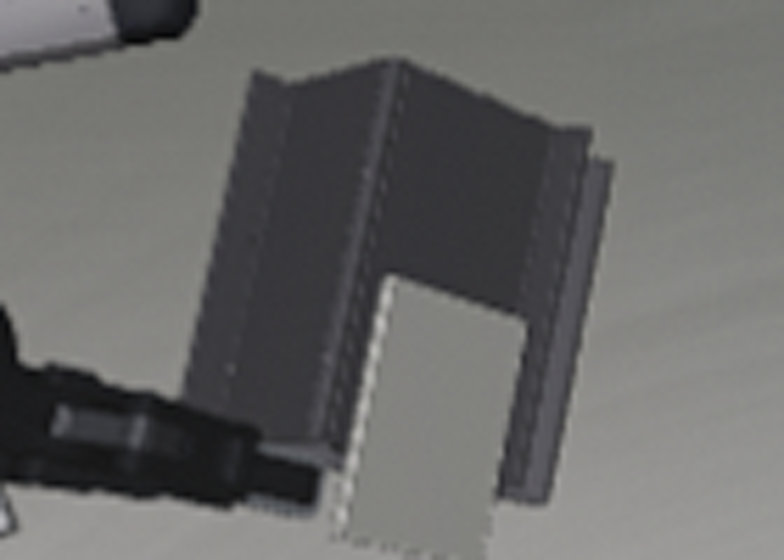

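```bash
python3 -m inch '0 .001 .008 0 0 0 0;0 .001 .010 0 0 0 0;0 0 .010 0 0 0 0;0 0 .010 0 0 0 0;0 0 0 0 0 0 0'
python3 - <<'E'
from h import *
go((-95,-34.7,79.5),-130)
p,d=snapshot("scene");cv2.imwrite("pics/s7.png",cv2.resize(p[130:240,220:360,::-1],None,fx=5.4,fy=5.4,interpolation=cv2.INTER_CUBIC))
E
```

```text
clock: 9.1
ee_pos: [0.4252, 0.1143, 0.0984]
eef_rot: [0.088, 0.936, -0.338, -0.031]
wrist_force: [0.1, -0.5, -0.4]
finger_gap: 0.0429
t 9.1 stand TCP [-92.8 -16.7  98.4] gap 0.0429 F [ 0.1 -0.5 -0.4] j [ 0.59  0.6  -0.04  1.46 -0.47  0.91]
turn(now) [0.3 0.2 0.1] shift now mm [ 2.3 -1.7 26. ] shift after turn [ 2.2 -1.6 26.1]
```

View pics/s7.png

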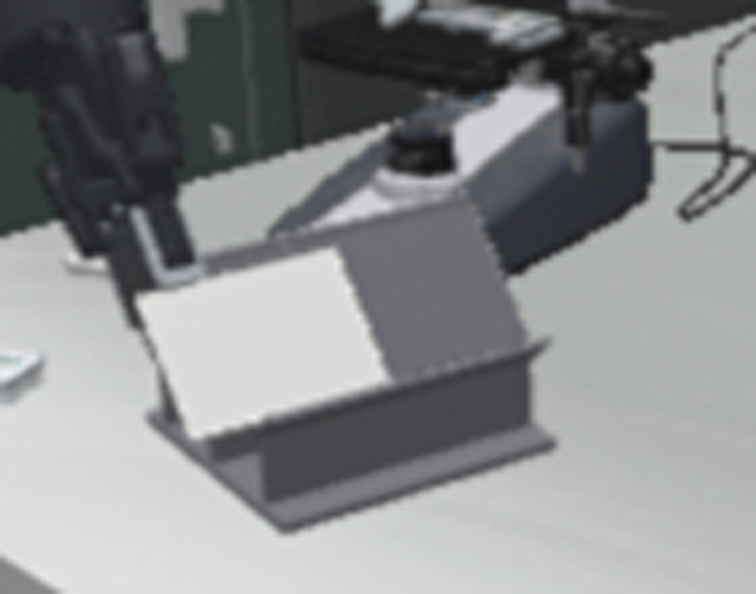

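```bash
python3 -m inch '.002 -.001 .008 0 0 0 0;0 -.001 .008 0 0 0 0;0 0 .008 0 0 0 0;0 0 0 0 0 0 0'
python3 - <<'E'
from h import *
go((-95,-34.7,79.5),-130)
p,d=snapshot("scene");cv2.imwrite("pics/s8.png",cv2.resize(p[130:240,220:360,::-1],None,fx=5.4,fy=5.4,interpolation=cv2.INTER_CUBIC))
p,d=snapshot("top");cv2.imwrite("pics/t8.png",cv2.resize(p[135:235,180:320,::-1],None,fx=5.6,fy=5.6,interpolation=cv2.INTER_CUBIC))
E
```

```text
clock: 9.48
ee_pos: [0.421, 0.0987, 0.0817]
eef_rot: [0.088, 0.937, -0.338, -0.03]
wrist_force: [-0.1, -0.2, -0.3]
finger_gap: 0.0428
t 9.48 stand TCP [-93.9 -32.8  81.7] gap 0.0428 F [-0.1 -0.2 -0.3] j [ 0.58  0.59 -0.11  1.39 -0.48  0.89]
turn(now) [0.4 0.3 0.1] shift now mm [ 1.1 -0.1  2.9] shift after turn [ 1.1 -0.   2.9]
```

View pics/s8.png

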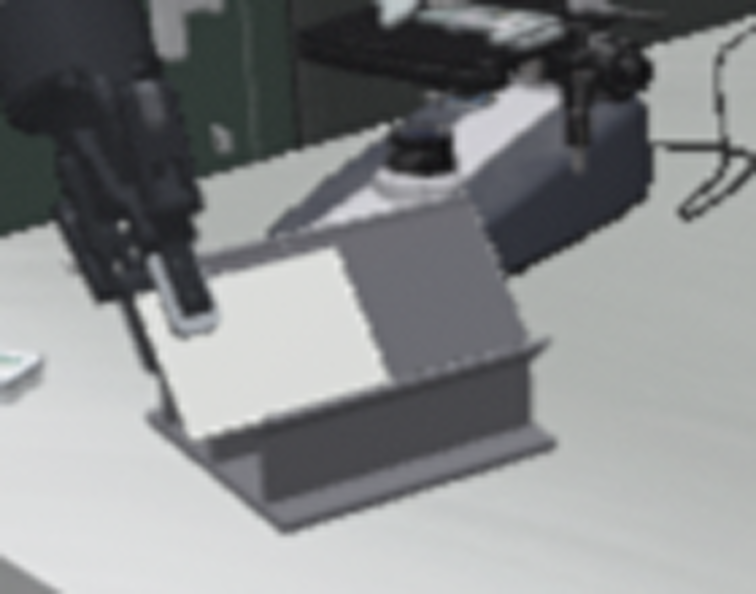

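View pics/t8.png

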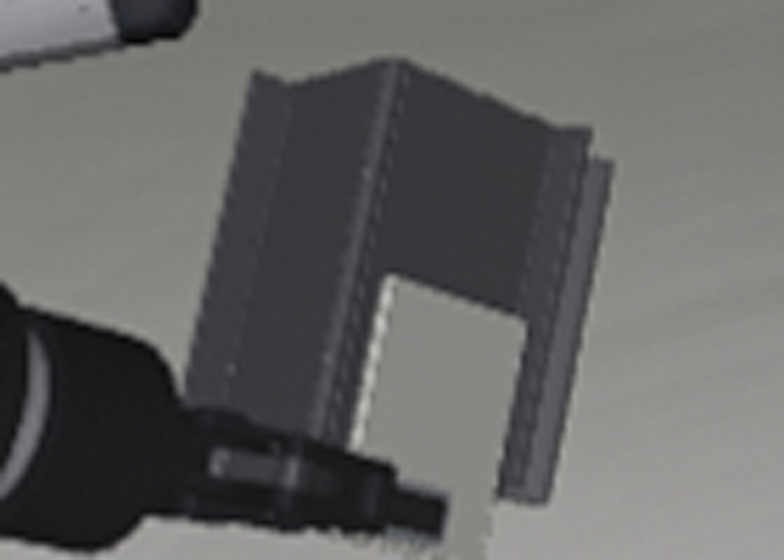

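```bash
python3 -m inch '.001 0 .002 0 0 0 .5;0 0 0 0 0 0 .7;0 0 0 0 0 0 .8;0 0 0 0 0 0 .8;0 0 0 0 0 0 1;0 0 0 0 0 0 1;0 0 0 0 0 0 1'
python3 - <<'E'
from h import *
go((-95,-34.7,79.5),-130)
p,d=snapshot("scene");cv2.imwrite("pics/s9.png",cv2.resize(p[130:240,220:360,::-1],None,fx=5.4,fy=5.4,interpolation=cv2.INTER_CUBIC))
E
```

```text
clock: 10.17
ee_pos: [0.4209, 0.0988, 0.0822]
eef_rot: [0.088, 0.937, -0.338, -0.029]
wrist_force: [-0.8, -0.6, -0.5]
finger_gap: 0.0052
t 10.17 stand TCP [-94.1 -32.8  82.2] gap 0.0052 F [-0.8 -0.6 -0.5] j [ 0.58  0.59 -0.11  1.39 -0.48  0.89]
turn(now) [0.4 0.5 0. ] shift now mm [0.9 0.2 3.3] shift after turn [0.9 0.3 3.3]
```

View pics/s9.png

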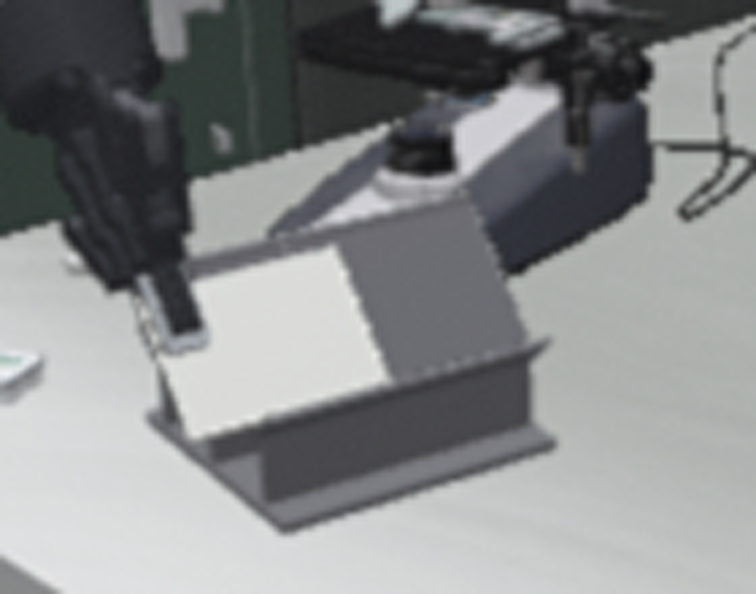

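```bash
python3 -m inch '0 -.004 -.004 0 0 0 1;0 -.012 -.014 0 0 0 1;0 -.012 -.014 0 0 0 1;0 -.012 -.014 0 0 0 1;0 -.012 -.014 0 0 0 1;0 -.012 -.014 0 0 0 1;0 -.012 -.014 0 0 0 1;0 0 0 0 0 0 1'
python3 - <<'E'
from h import *
go((-94,0,205),-130)
p,d=snapshot("scene");cv2.imwrite("pics/s10.png",cv2.resize(p[100:240,200:380,::-1],None,fx=4.2,fy=4.2,interpolation=cv2.INTER_CUBIC))
E
```

```text
clock: 10.88
ee_pos: [0.4189, 0.0966, 0.205]
eef_rot: [0.088, 0.937, -0.337, -0.03]
wrist_force: [-0.0, 1.0, -0.5]
finger_gap: 0.0049
t 10.88 stand TCP [-95.6 -35.3 205. ] gap 0.0049 F [-0.   1.  -0.5] j [ 0.57  0.48  0.05  1.66 -0.48  0.89]
turn(now) [0.4 0.4 0.1] shift now mm [ -1.8  27.2 -22.5] shift after turn [ -1.6  27.  -22.7]
```

View pics/s10.png

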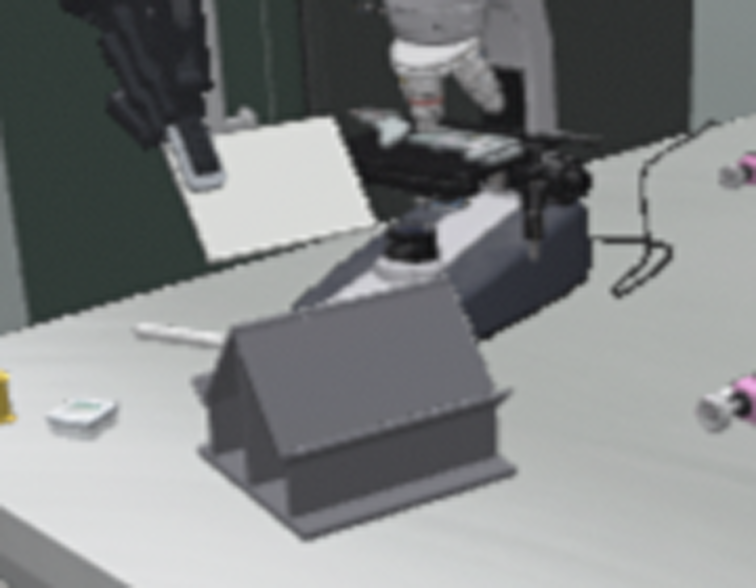

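```bash
python3 -m inch '0 .013 -.011 0 0 0 1;0 .014 -.012 0 0 0 1;0 0 0 -6.7 0 0 1;0 0 0 -6.7 0 0 1;0 0 0 -6.7 0 0 1;0 0 0 -6.7 0 0 1;0 0 0 -6.7 0 0 1;0 0 0 -6.7 0 0 1;0 0 0 -6.7 0 0 1;0 0 0 -6.7 0 0 1;0 0 0 -6.7 0 0 1;0 0 0 -6.7 0 0 1;0 0 0 -6.7 0 0 1;0 0 0 -6.7 0 0 1;0 0 0 0 0 0 1'
python3 - <<'E'
from h import *
go((-94,32.8,82.2),-50)
p,d=snapshot("scene");cv2.imwrite("pics/s11.png",cv2.resize(p[100:240,200:380,::-1],None,fx=4.2,fy=4.2,interpolation=cv2.INTER_CUBIC))
p,d=snapshot("top");cv2.imwrite("pics/t11.png",cv2.resize(p[115:255,140:320,::-1],None,fx=4.2,fy=4.2,interpolation=cv2.INTER_CUBIC))
E
```

```text
clock: 12.18
ee_pos: [0.4259, 0.1364, 0.1929]
eef_rot: [0.082, 0.924, 0.372, 0.036]
wrist_force: [-0.9, 0.4, -3.0]
finger_gap: 0.0053
t 12.18 stand TCP [-96.3   5.1 192.9] gap 0.0053 F [-0.9  0.4 -3. ] j [-0.2   0.07 -0.53  0.98  0.77 -0.03]
turn(now) [ 3.9 -0.3  0.8] shift now mm [ -2.1 -56.7  99. ] shift after turn [ -2.3 -49.9 102.6]
```

View pics/s11.png

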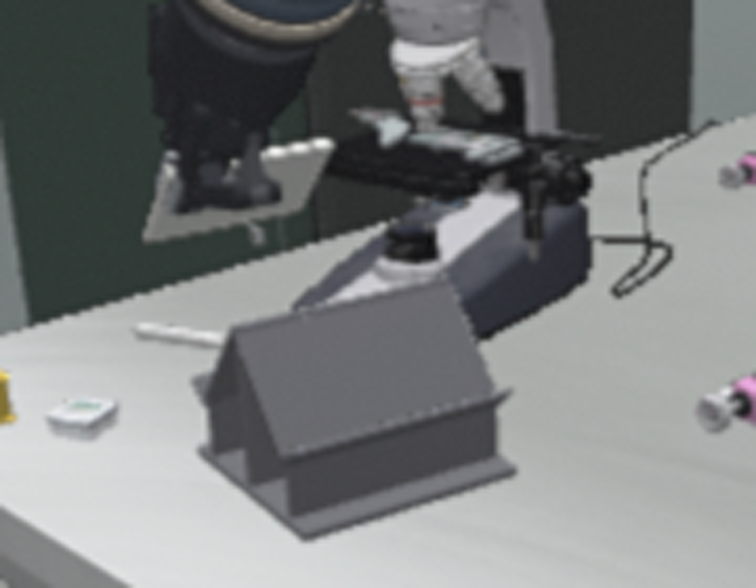

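View pics/t11.png

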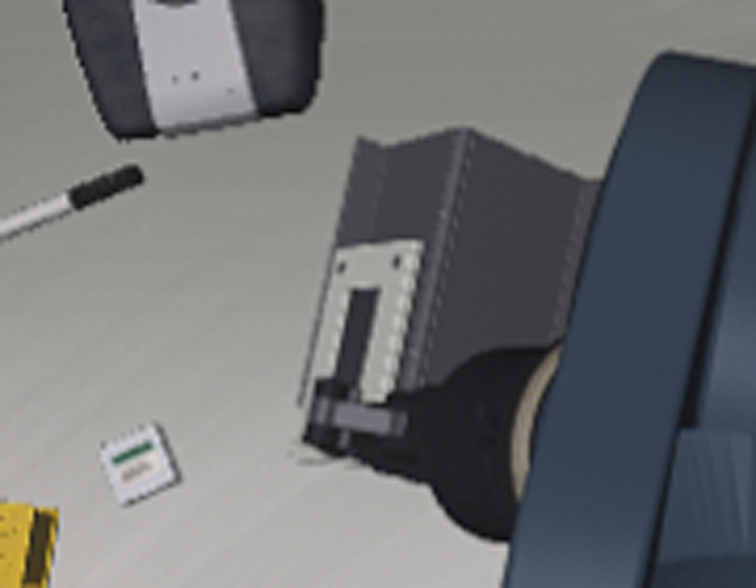

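```bash
python3 -m inch '0 0 0 3.9 -.3 .8 1;0 0 .024 0 0 0 1;-.001 0 .024 0 0 0 1;-.001 0 .024 0 0 0 1;0 -.006 .018 0 0 0 1;0 -.010 0 0 0 0 1;0 -.010 0 0 0 0 1;0 0 0 0 0 0 1'
python3 - <<'E'
from h import *
go((-94,32.8,82.2),-50)
p,d=snapshot("scene");cv2.imwrite("pics/s12.png",cv2.resize(p[100:240,200:380,::-1],None,fx=4.2,fy=4.2,interpolation=cv2.INTER_CUBIC))
p,d=snapshot("top");cv2.imwrite("pics/t12.png",cv2.resize(p[135:235,180:320,::-1],None,fx=5.6,fy=5.6,interpolation=cv2.INTER_CUBIC))
E
```

```text
clock: 12.95
ee_pos: [0.4406, 0.1779, 0.1083]
eef_rot: [0.084, 0.942, 0.323, 0.037]
wrist_force: [0.7, -0.5, -0.4]
finger_gap: 0.0054
t 12.95 stand TCP [-89.8  48.6 108.3] gap 0.0054 F [ 0.7 -0.5 -0.4] j [-0.03  0.12 -0.66  0.65  0.65  0.19]
turn(now) [-2.1  0.4  0.9] shift now mm [  4.7 -28.5  10.8] shift after turn [  4.2 -28.9   9.8]
```

View pics/s12.png

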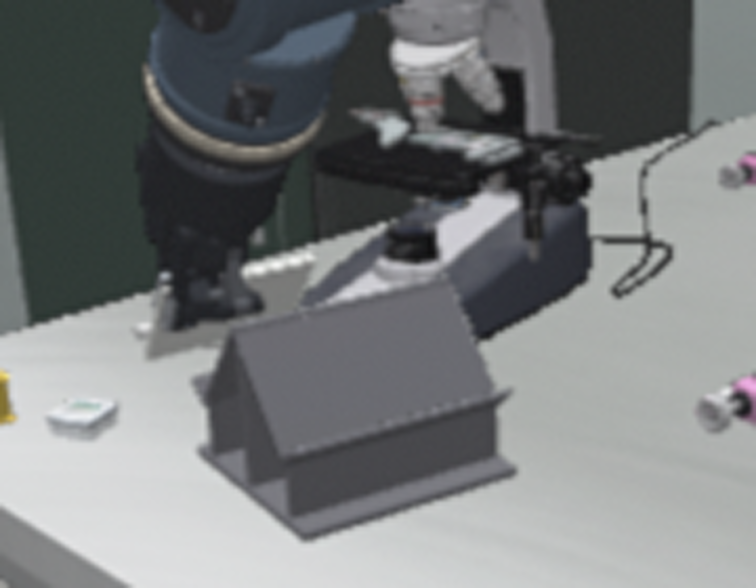

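View pics/t12.png

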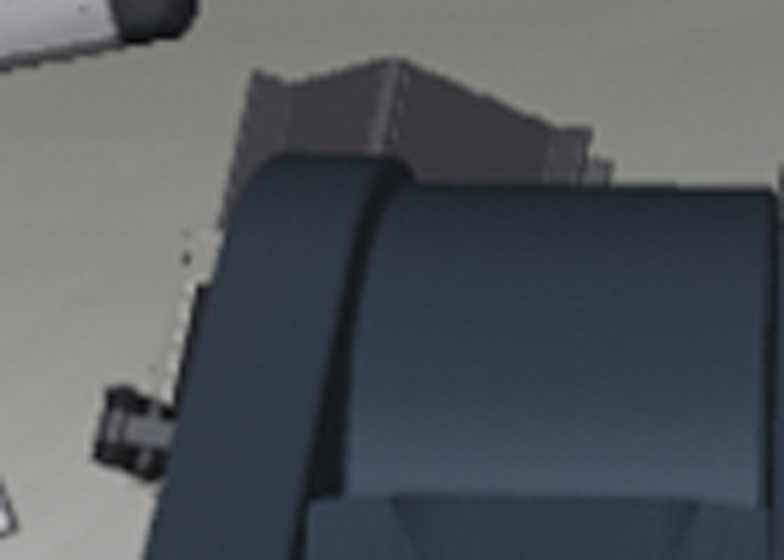

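```bash
python3 -m inch '.005 0 0 -2.1 .4 .9 1;0 -.006 .003 0 0 0 1;0 -.006 .003 0 0 0 1; 0 0 0 0 0 0 1'
python3 - <<'E'
from h import *
go((-94.5,32.8,82.2),-50)
E
```

```text
clock: 13.38
ee_pos: [0.4385, 0.1723, 0.0991]
eef_rot: [0.09, 0.935, 0.34, 0.036]
wrist_force: [-1.6, -0.6, -1.4]
finger_gap: 0.0052
t 13.38 stand TCP [-90.8  42.7  99.1] gap 0.0052 F [-1.6 -0.6 -1.4] j [-0.07  0.14 -0.69  0.63  0.69  0.17]
turn(now) [0.  0.4 0.1] shift now mm [  3.8 -18.4   6.5] shift after turn [  3.7 -18.4   6.5]
```

```bash
python3 -m inch '.005 -.004 .002 0 .4 0 1;0 -.005 .001 0 0 0 1;0 -.004 0 0 0 0 1; 0 0 0 0 0 0 1'
python3 - <<'E'
from h import *
go((-94.5,32.8,82.2),-50)
p,d=snapshot("scene");cv2.imwrite("pics/s13.png",cv2.resize(p[120:240,210:370,::-1],None,fx=4.8,fy=4.8,interpolation=cv2.INTER_CUBIC))
p,d=snapshot("top");cv2.imwrite("pics/t13.png",cv2.resize(p[135:235,180:320,::-1],None,fx=5.6,fy=5.6,interpolation=cv2.INTER_CUBIC))
E
```

```text
clock: 13.72
ee_pos: [0.4322, 0.1641, 0.0875]
eef_rot: [0.089, 0.936, 0.34, 0.033]
wrist_force: [0.1, -0.7, -1.4]
finger_gap: 0.0055
t 13.72 stand TCP [-95.5  33.5  87.5] gap 0.0055 F [ 0.1 -0.7 -1.4] j [-0.09  0.16 -0.7   0.62  0.69  0.13]
turn(now) [-0.1  0.   0.1] shift now mm [-1.  -3.9  3.6] shift after turn [-1.  -4.   3.5]
```

View pics/s13.png

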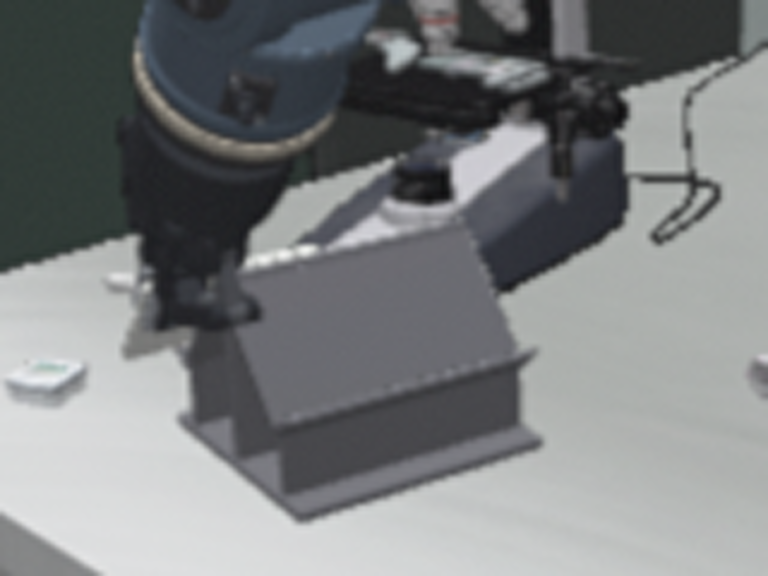

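View pics/t13.png

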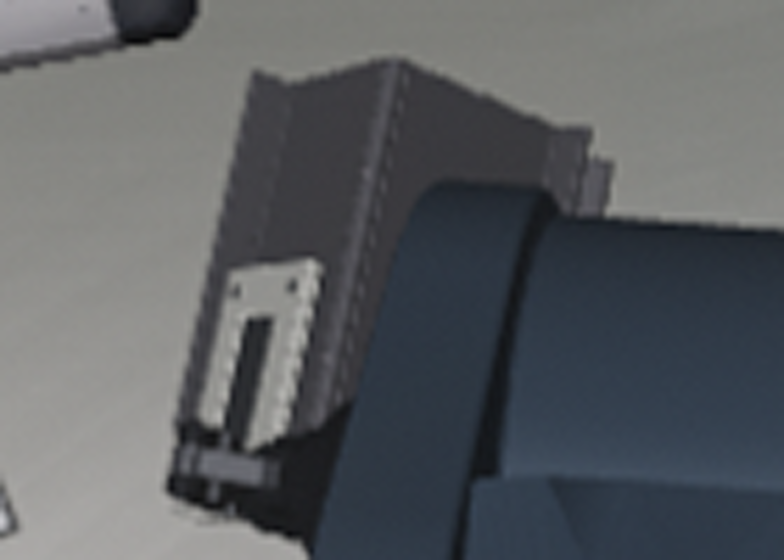

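```bash
python3 -m inch '-.001 -.002 .001 0 0 0 1;0 -.002 .001 0 0 0 1;0 0 .001 0 0 0 1; 0 0 0 0 0 0 1'
python3 - <<'E'
from h import *
go((-94.5,32.8,82.2),-50)
E
```

```text
clock: 14.15
ee_pos: [0.434, 0.1631, 0.083]
eef_rot: [0.089, 0.936, 0.34, 0.034]
wrist_force: [0.4, 0.8, -0.6]
finger_gap: 0.005
t 14.15 stand TCP [-93.5  32.9  83. ] gap 0.005 F [ 0.4  0.8 -0.6] j [-0.09  0.17 -0.71  0.61  0.69  0.13]
turn(now) [-0.1  0.1  0.2] shift now mm [ 1.  -0.6  0.6] shift after turn [ 1.  -0.6  0.6]
```

```bash
python3 -m inch '0 -.001 .001 0 0 0 1; 0 0 0 0 0 0 1'; python3 -c "
from h import *
go((-94.5,32.8,82.2),-50)"; python3 -m inch '0 0 .001 0 0 0 1; 0 0 0 0 0 0 1';  python3 -c "
from h import *
go((-94.5,32.8,82.2),-50)"
```

```text
clock: 14.32
ee_pos: [0.434, 0.1633, 0.0821]
eef_rot: [0.089, 0.936, 0.34, 0.034]
wrist_force: [-2.5, -3.8, 7.0]
finger_gap: 0.0052
t 14.32 stand TCP [-93.5  33.1  82.1] gap 0.0052 F [-2.5 -3.8  7. ] j [-0.09  0.17 -0.71  0.61  0.69  0.13]
turn(now) [-0.   0.1  0.2] shift now mm [ 1.  -0.2 -0.2] shift after turn [ 1.  -0.2 -0.2]
clock: 14.48
ee_pos: [0.4346, 0.1639, 0.0823]
eef_rot: [0.088, 0.935, 0.341, 0.035]
wrist_force: [-1.2, -1.4, 2.1]
finger_gap: 0.0052
t 14.48 stand TCP [-93.   33.8  82.3] gap 0.0052 F [-1.2 -1.4  2.1] j [-0.09  0.17 -0.71  0.6   0.69  0.13]
turn(now) [0.1 0.2 0.3] shift now mm [ 1.5 -0.8 -0.6] shift after turn [ 1.5 -0.8 -0.6]
```

```bash
python3 -m inch '0 -.001 0 0 0 0 1;0 0 0 0 0 0 .8;0 0 0 0 0 0 .7;0 0 0 0 0 0 .5;0 0 0 0 0 0 .3;0 0 0 0 0 0 .1;0 0 0 0 0 0 0;0 0 0 0 0 0 0'
python3 - <<'E'
from h import *
go((-94.5,32.8,82.2),-50)
p,d=snapshot("scene");cv2.imwrite("pics/s14.png",cv2.resize(p[120:240,210:370,::-1],None,fx=4.8,fy=4.8,interpolation=cv2.INTER_CUBIC))
p,d=snapshot("top");cv2.imwrite("pics/t14.png",cv2.resize(p[135:235,180:320,::-1],None,fx=5.6,fy=5.6,interpolation=cv2.INTER_CUBIC))
E
```

```text
clock: 15.15
ee_pos: [0.4346, 0.1634, 0.0817]
eef_rot: [0.088, 0.935, 0.341, 0.035]
wrist_force: [-0.8, -0.6, 0.9]
finger_gap: 0.0426
t 15.15 stand TCP [-92.9  33.3  81.7] gap 0.0426 F [-0.8 -0.6  0.9] j [-0.09  0.17 -0.71  0.6   0.69  0.13]
turn(now) [0.1 0.2 0.3] shift now mm [ 1.6 -0.  -0.7] shift after turn [ 1.6 -0.  -0.7]
```

View pics/s14.png

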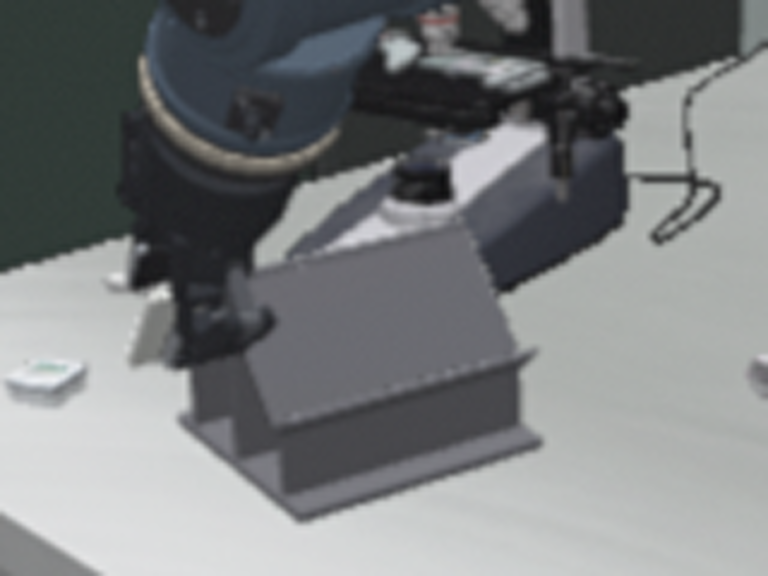

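View pics/t14.png

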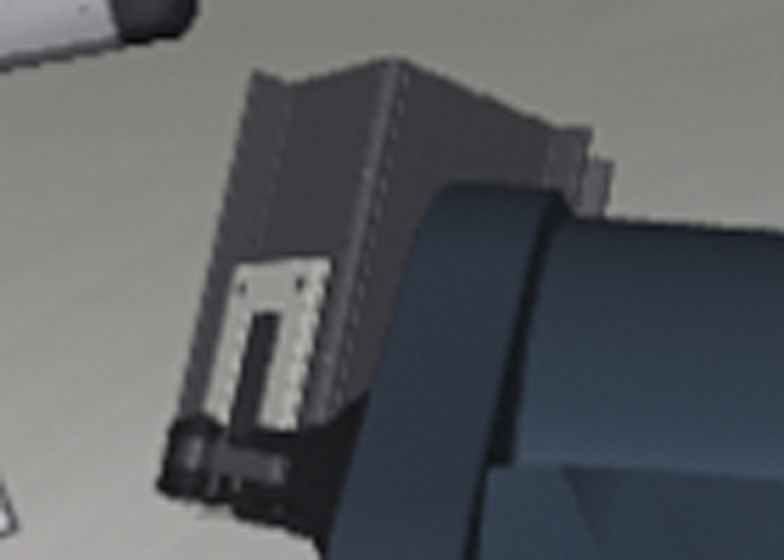

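```bash
python3 -m inch '0 0 -.005 0 0 0 0;0 0 -.010 0 0 0 0;0 0 -.015 0 0 0 0;0 0 -.02 0 0 0 0;0 0 -.02 0 0 0 0;0 0 -.02 0 0 0 0;0 0 -.03 0 0 0 0;0 0 -.03 0 0 0 0;0 0 -.03 0 0 0 0;0 0 -.03 0 0 0 0;.01 -.04 0 0 0 0 0;.01 -.04 0 0 0 0 0;.01 -.04 0 0 0 0 0;.01 -.04 0 0 0 0 0;0 0 0 0 0 0 0'
python3 - <<'E'
from h import *
go((-94.5,32.8,82.2),-50)
p,d=snapshot("scene");cv2.imwrite("pics/s15.png",p[:,:,::-1])
p,d=snapshot("top");cv2.imwrite("pics/t15f.png",p[:,:,::-1]);cv2.imwrite("pics/t15.png",cv2.resize(p[135:235,180:320,::-1],None,fx=5.6,fy=5.6,interpolation=cv2.INTER_CUBIC))
E
```

```text
clock: 16.5
ee_pos: [0.3423, -0.0947, 0.1506]
eef_rot: [0.083, 0.936, 0.34, 0.039]
wrist_force: [0.7, 2.0, -1.4]
finger_gap: 0.0426
t 16.5 stand TCP [-134.3 -237.7  150.6] gap 0.0426 F [ 0.7  2.  -1.4] j [-0.77  0.27 -0.4   1.32  0.57 -0.72]
turn(now) [-0.   0.4  1. ] shift now mm [-41.  162.5 226.5] shift after turn [-39.8 163.2 226.2]
```

View pics/s15.png

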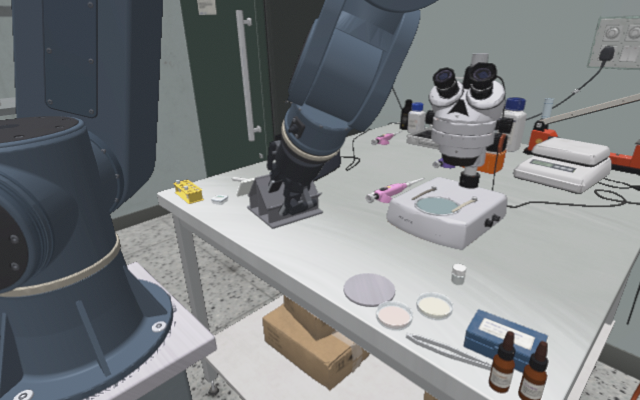

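View pics/t15.png

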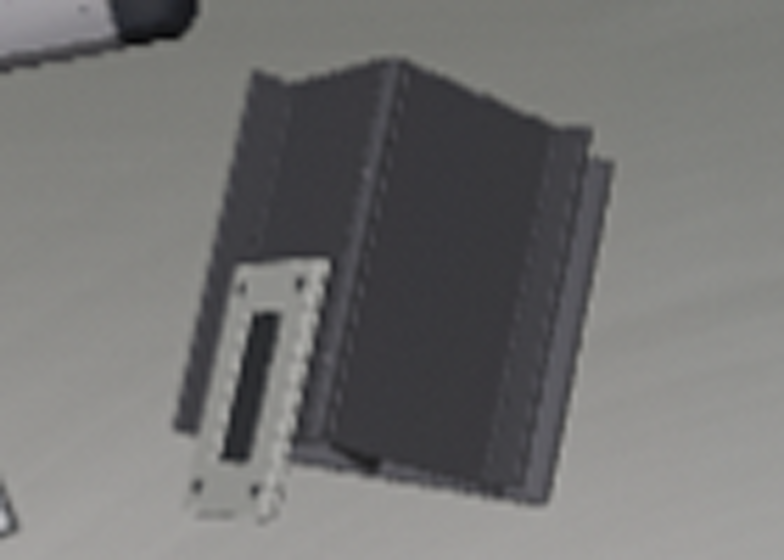

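Run:
```python
from h import *
T=lambda x,y:(180+(x-2.3)/5.6,135+(y-2.3)/5.6)
print(onplate("top",[T(322,263),T(238,268),T(188,517),T(268,519)],1))
s=get_state();print(s["ee_pos"],s["joint_vel"].round(3))
```

```text
[[  -7.2   12.7  110.9]
 [  -5.1   60.3   54.1]
 [-106.9   56.2   59. ]
 [-105.1   11.2  112.6]]
[ 0.34445224 -0.0925879   0.15339371] [ 0.053 -0.035  0.015  0.003  0.015  0.026]
```

View pics/t15f.png

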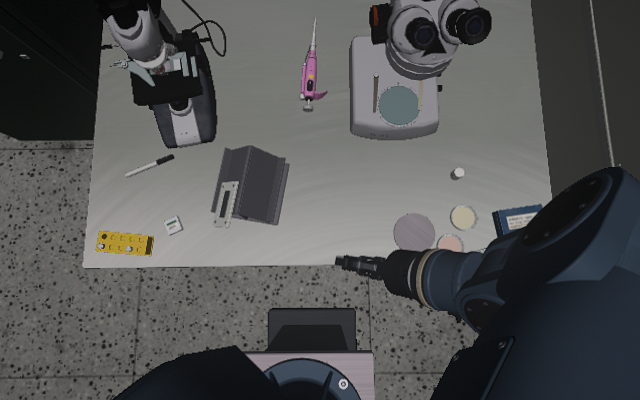

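Run:
```python
from h import *
p,d=snapshot("top");np.savez("pics/t16.npz",p=p,d=d)
p0=np.load("pics/top0.npz")["p"]
cv2.imwrite("pics/t16.png",cv2.resize(p[175:235,205:255,::-1],None,fx=10,fy=10,interpolation=cv2.INTER_CUBIC))
P=cloud("top",d)
for r in range(180,230,4):
    row=[(c,tos(P[r,c]).round(0).astype(int).tolist()) for c in range(212,242,4)]
    print(r,row)
# disc check
a=p0[205:262,385:440].astype(int);b=p[205:262,385:440].astype(int);print("disc diff",np.abs(a-b).max(2)[:45].mean(), np.abs(a-b).max(2)[:45].max())
```

```text
180 [(212, [5, 101, 3]), (216, [7, 91, 4]), (220, [-2, 64, 62]), (224, [1, 57, 55]), (228, [1, 46, 62]), (232, [0, 32, 80]), (236, [-1, 20, 94]), (240, [-2, 8, 108])]
184 [(212, [-5, 98, 3]), (216, [-3, 89, 3]), (220, [-10, 63, 58]), (224, [-10, 52, 66]), (228, [-11, 38, 84]), (232, [-12, 26, 97]), (236, [-13, 14, 111]), (240, [-11, 5, 111])]
188 [(212, [-14, 96, 4]), (216, [-21, 69, 59]), (220, [-19, 62, 56]), (224, [-19, 49, 70]), (228, [-21, 35, 88]), (232, [-21, 23, 101]), (236, [-20, 13, 106]), (240, [-21, 2, 116])]
192 [(212, [-23, 94, 2]), (216, [-30, 67, 61]), (220, [-28, 59, 58]), (224, [-28, 46, 72]), (228, [-29, 33, 86]), (232, [-30, 20, 104]), (236, [-29, 12, 105]), (240, [-29, 0, 117])]
196 [(212, [-33, 92, 3]), (216, [-39, 65, 61]), (220, [-37, 56, 61]), (224, [-37, 44, 73]), (228, [-37, 32, 84]), (232, [-39, 17, 107]), (236, [-37, 10, 104]), (240, [-37, -1, 115])]
200 [(212, [-42, 90, 1]), (216, [-47, 64, 58]), (220, [-47, 53, 66]), (224, [-46, 41, 76]), (228, [-47, 28, 93]), (232, [-48, 15, 111]), (236, [-46, 7, 110]), (240, [-45, -3, 115])]
204 [(212, [-51, 89, -1]),
[... 579 characters left out ...]
20, [-82, 43, 72]), (224, [-82, 30, 89]), (228, [-82, 17, 107]), (232, [-72, 34, 8]), (236, [-70, 24, 10]), (240, [-69, 14, 11])]
220 [(212, [-89, 79, 2]), (216, [-91, 52, 64]), (220, [-91, 39, 79]), (224, [-90, 26, 96]), (228, [-90, 14, 109]), (232, [-80, 33, 1]), (236, [-79, 24, 1]), (240, [-77, 15, -1])]
224 [(212, [-98, 78, 0]), (216, [-100, 50, 64]), (220, [-99, 36, 83]), (224, [-99, 23, 99]), (228, [-98, 13, 108]), (232, [-90, 31, 3]), (236, [-88, 22, 3]), (240, [-86, 13, -1])]
228 [(212, [-107, 77, -3]), (216, [-105, 66, 3]), (220, [-104, 57, 1]), (224, [-102, 47, 2]), (228, [-100, 38, 2]), (232, [-99, 29, 2]), (236, [-97, 20, 1]), (240, [-95, 11, -1])]
disc diff 15.78020202020202 121
```

View pics/t16.png

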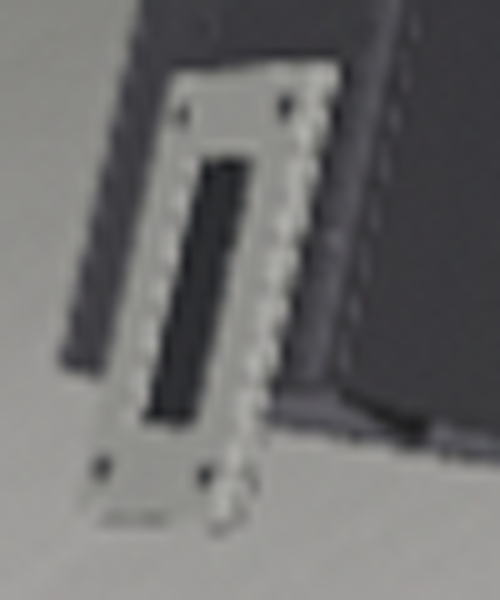

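```bash
python3 -m inch '.01 .02 -.024 0 0 0 0;.01 .02 -.024 0 0 0 0;0 .02 -.024 0 0 0 0;0 .02 -.024 0 0 0 0;0 .02 -.024 0 0 0 0;0 0 0 0 0 0 0;0 0 0 0 0 0 0;0 0 0 0 0 0 0'
python3 - <<'E'
from h import *
p,d=snapshot("top");q,_=snapshot("scene");cv2.imwrite("pics/t17.png",p[:,:,::-1]);cv2.imwrite("pics/s17.png",q[:,:,::-1])
q0=np.load("pics/scene0.npz")["p"]
a=q0[265:310,335:400].astype(int);b=q[265:310,335:400].astype(int);print("disc diff scene",np.abs(a-b).mean(),np.abs(a-b).max())
cv2.imwrite("pics/t17z.png",cv2.resize(p[175:235,205:255,::-1],None,fx=10,fy=10,interpolation=cv2.INTER_CUBIC))
print(get_state()["ee_pos"],get_state()["joint_vel"].round(2))
E
```

```text
clock: 17.32
ee_pos: [0.3226, -0.0797, 0.3246]
eef_rot: [0.074, 0.938, 0.337, 0.043]
wrist_force: [-0.0, -0.7, -1.0]
finger_gap: 0.0429
disc diff scene 6.819487179487179 10
[ 0.32231916 -0.0798252   0.32372781] [-0.01  0.02 -0.01 -0.   -0.   -0.  ]
```

View pics/t17.png

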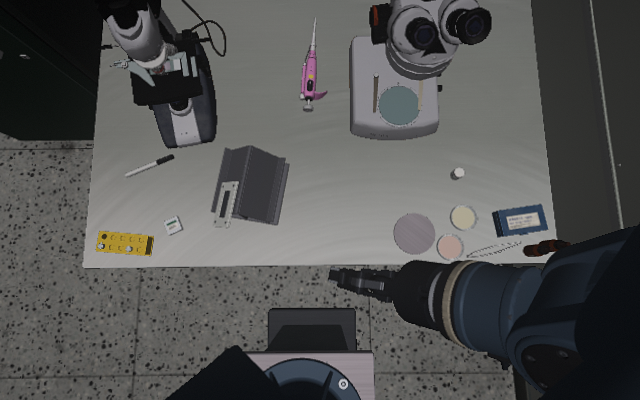

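View pics/s17.png

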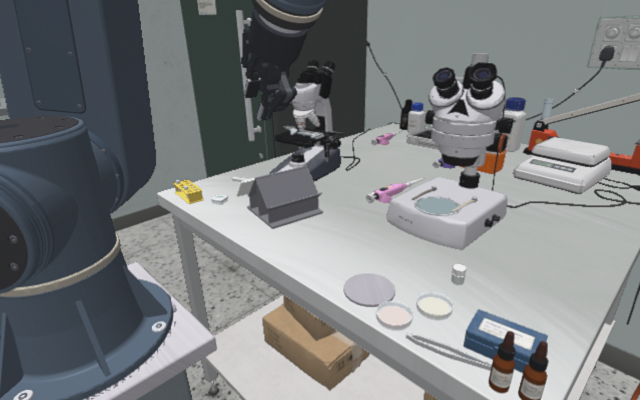

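The disc is unmoved at (414,233) in the top view and (369,289) in the scene view. The plate lies at about (225,204) with its pocket outward, and the arm is clear.

```bash
python3 -c "
from rig import *
print(hand_in())"
```

```text
the job is handed in; nothing more can be done
None
```

The plate now lies on the stand's left-hand slope with its pocketed face outward and its lower edge on the ledge. I handed the job in at about 17.4 s on the robot's clock.

- **Slide:** I pushed the plate's rear edge with the closed fingers until about 33 mm stuck out past the front end. A picture showed it still resting steady there.
- **Turn:** I gripped the free part, lifted the plate clear of the ridge and turned it 80° about the ridge direction. I then lowered it until the ledge gave a light contact of about 8 N, released it and backed the arm away.

**Last checks:**
- **Position:** The plate's surface reads within about 2–3 mm of lying flush on the left board. It spans x ≈ -107 to -6 mm in the stand's frame, so its centre is about 18 mm inside the front end.
- **Steadiness:** It looked unchanged between the pictures taken after release.
- **Disc:** It is at the same pixels in both views as at the start. The scene-camera difference there was small and even, consistent with a change in light. An earlier top-camera comparison disagreed, which I put down to the arm and its shadow near the disc. I didn't repeat it in numbers once the arm was clear.
- **Edge on the ledge:** My hand-picked front corners of the plate read about 5 mm too high along the slope. The plate's lower edge runs parallel to the ledge within about 1°, so I take those readings as picking error.

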